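# Press a duct end cap home with a bench ratchet clamp, then release it

### The arm

A 6-joint arm with a two-finger parallel gripper is mounted at the origin on the work surface. World frame = base frame: x ahead of the robot, y to its left, z up, the work surface at z = 0. Lengths are in m, angles in degrees, forces in N, time in s.
With the tool pointing down it reaches from about 0.25 to 0.725 m from the base axis. Payload 9.7 kg.
Tool frame: the origin (TCP) lies at the very end of the fingers, on their centre line; the grasp point (between the pads) lies 19 mm behind it; z points along the fingers, y is the direction in which the jaws open and shut (so a half turn about z gives the same grasp; the last joint's range is limited). The gripper opens to 85 mm and grips with 20 to 120 N. Pads are 22 mm wide; open, the fingers measure 114 mm over their backs; the gripper's body (76 mm by 85 mm) begins 54 mm behind the grasp point. The pads swing forward as they close: fully open they stand 13 mm farther back than shut.
Start: joints at [70.015, 4.979, 10.078, 95.1, 0, 90], TCP at [0.188, 0.517, 0.231] pointing down, gripper open.
Joint ranges: [-179.16, 179.16], [-48.56, 103.87], [-65.8, 70.77], [-126.05, 130.52], [-82.76, 87.17], [-180, 180]. Speed limits (degrees/s): [127.2, 127.2, 147.25, 180, 180, 180].

### API

Orientations are given as [roll, pitch, yaw] about the fixed x, y, z axes, in that order (R = Rz(yaw) Ry(pitch) Rx(roll)).
In Python, from workcell import bot gives the robot as it stands. The module is installed in compiled form; this text tells all that it offers.
- The arm moves only by the tool step_arm, never from a script. Its arguments are lists of equal length, an entry for each row: "dr": the turn, a rotation vector about the tool's x, y, z in rad, a list of three; "xyz": the shift along the tool's x, y, z in units of 40 mm (1.0 is 40 mm), a list of three; "gripper": the opening, from 0 (shut) to 1 (fully open). In form: {"dr": [[wx, wy, wz], ...], "xyz": [[x, y, z], ...], "gripper": [gripper, ...]}. A call has exactly 8 rows; each row is the pose to reach, as a shift and turn from the pose commanded when the call began, along the tool's axes at that moment; what a row does not reach only later rows make up. A row lasts 1/10 s, in which the tool goes at most 50 mm and 8.59 degrees, less where a joint would pass 70% of its speed; a pose out of reach is approached as far as the arm can. A call with a gripper value outside its range is refused whole. The fingers move at their own pace and stop on an object; "squeeze" is the grip in N (left out, the last holds). Time passes only in rows, so rows that repeat a pose let the fingers close, or fill a call up. It gives the time, the measured TCP pose, the force and the opening at its end, in the units of the state.
- bot.get_obs(): the state, without advancing time (a new reading comes with each control period).
- bot.camera(name): name is "scene" or "top" or "wrist"; returns a dict with "image" (420x560x3 uint8, red, green, blue), "camera_matrix" (3x3 intrinsics, pixels), "R" (3x3) and "t" (3): a world point X has camera coordinates R X + t. Camera axes: x right, y down, z forward; pixel columns grow to the right and rows downward; lengths in m; the calibration is good to about 2 mm. A picture is of the moment at which its call begins. There is no depth.
- bot.job_done(): hands the job in, once; it reports no verdict.
Trained networks look in a picture, given as the dict that the camera call returned (one of the last four; its "shot" number tells which), for a name from the list of things; names that differ only in an ending like _2 or _b are one class to them, and where a whole thing is asked for, a point or a joint stands for the part that bears it (a point fixed in the world has none). Each returns a list of dicts, best first, with "p" (0 to 1); they miss things now and then, are a little off and sometimes report something else, mostly with a low value. They report only what shows in the picture. A call takes as long as a camera call. They do not tell look-alikes from the thing itself.
- bot.regions_of(picture, thing): "region" (420x560 bool, what is visible of it) and "box" ([centre column, centre row, width, height] in pixels, round what is visible of it).
The state is a dict: "time": time; "q": joint angles; "qd": joint speeds; "joint_efforts": joint torques, N m; "ee_pos": TCP position; "tcp_rot": TCP orientation; "wrist_force": force on the tool from outside, world axes, zero at the start; "torque": the same for the moment, N m; "opening": finger opening in m.
Only numpy, scipy, OpenCV 4.12 (cv2) and the standard library are available. Lean on these libraries where they do the work, as an engineer would, in place of code of your own. Each camera call takes 0.05 s, during which the arm holds its last target.

### The job

The end cap is only started in the mouth of the duct stub. Pump the green trigger of the ratchet clamp until its jaw has pressed the cap fully home and squeezes it firmly, feeling for the trigger to go hard and stopping there so that the cap is not crushed, then press the yellow release so that the jaw springs all the way back. Work only the trigger and the release, never push the jaw or the cap by hand, and leave the things lying around where they are.

Things in the scene. Friction and masses are not known exactly. Their poses are not given: they have to be found in the camera images.
- clamp: Grey ratchet bar clamp bolted to the bench, base plate 200 x 110 x 12 mm. Origin on the bench under it; x the way the jaw advances (to cap and duct), z up. Cheeks: x -39 to 111 mm, 45 mm wide, 98 mm high; ears 140 mm high at x -21 to 9 mm. Toothed bar 20 x 20 mm, mid-height 62 mm, along x from -75 mm.
- trigger_pad (a point): Mid-top of the green trigger's end pad (44 x 40 mm), rest clamp x -0.095, 156 mm high, rising 0.25 rad to its free end. Press straight down with shut fingertips; full stroke is 50 mm down (under 6 mm sideways), a spring lifts it. Loads: 5 N jaw free, 8 to 10 N sliding the cap; cap home: hard part-way, +5 N per mm, a steady 12 to 18 N is firm, 25 N crushes. Press slowly by force.
- trigger (a joint): Trigger angle, rad: 0 at rest (up), 0.50 fully pressed, where it meets its own hard stop. The pawl first grips the toothed bar at 0.1 to 0.3 rad; after that the jaw advances about 40 mm per rad. As the trigger rises the jaw drops back to the last tooth caught (5 mm pitch), so a stroke of 45 mm or more at the pad gains about 10 mm and several are needed.
- release_pad (a point): Mid-top of the yellow release pad, 34 x 34 mm, at rest at clamp x 0.038, 118 mm high. Pressed straight down 8 to 9 mm (3 to 6 N, up to 12 N with the jaw loaded; hard stop at about 9 mm) it lifts the holding pawl. Hold it 1 to 2 s until the jaw is back, with the trigger left up; a spring raises it.
- release (a joint): Angle of the release in rad: about 0 at rest (it ticks up to 0.09 as teeth pass), 0.24 fully pressed; above 0.17 the bar is free.
- jaw_travel (a joint): Travel of the jaw and its toothed bar in m along clamp x: 0 fully back (rests within 0.5 mm of it), at most 0.060. A spring of 5 to 7 N pulls it back when it is released.
- jaw: Round jaw, 68 mm across, grey with a black rubber face. Origin at the middle of its face, which looks along clamp x; 62 mm above the bench. With the jaw fully back the face is 140 mm ahead of the clamp's origin.
- cradle: Dark cradle with the galvanised duct stub (100 mm diameter, 110 mm long, axis 62 mm above the bench) lying in it against a grey end stop; fixed in line with the clamp at a distance that differs from run to run. Origin on the bench surface under the duct's mouth; x points along the duct away from the clamp.
- cap_travel (a joint): How far the end cap has been pushed into the duct, in m: 0.016 is fully home (flange against the duct's mouth); it starts between 0 and 0.008. Sliding it takes about 8 N at the jaw.
- cap: Copper-coloured flange of the end cap, 109 mm across and 5 mm thick. Origin at the middle of the face that looks at the jaw; x points into the duct.
- rivet_jar: Bystander: jar 56 mm across, 75 mm tall, blue cap; origin under its middle.
- screwdriver: Bystander: screwdriver lying on the bench; origin near its middle.
- collar: Bystander: galvanised ring 80 mm across, 45 mm tall; origin under its middle.
Mind the look-alikes: they are no part of the job. Leave any purple look-alike of the cradle alone.

How it is judged:
By the outcome, as a careful person would: the job done as asked, in the order asked, and still so for the second after the job is handed in, with the robot touching nothing.
It also fails if it takes over 54 s, if anything falls off the work surface, if the arm or the gripper's body presses on something with over 40 N, if the wrist force passes 120 N, or if a joint passes its speed limit or range.

## Working session

There is one attempt and no reset: what is moved stays moved. The work goes in short steps, Python scripts to look and compute and a tool call to move; the robot and the scene stay as the last step left them, time stands still between calls to the robot, and variables do not carry over. Pictures are saved under pics/ and viewed, and the job is handed in when it is done.

Besides the shell and the picture viewer there is one more tool, called after "Request:" in YAML: its name, and indented under it one key for each argument. step_arm: Moves the arm, as the interface text tells. Its arguments: {"type":"object","properties":{"dr":{"type":"array"},"xyz":{"type":"array"},"gripper":{"type":"array"},"squeeze":{"type":"number"}},"required":["dr","xyz","gripper"]}

```bash
mkdir -p pics; cat > h.py <<'E'
import numpy as np, cv2
from workcell import bot
def save(p,name): cv2.imwrite('pics/'+name,cv2.cvtColor(p['image'],cv2.COLOR_RGB2BGR))
def unproj(p,u,v,z):
    K,R,t=np.array(p['camera_matrix']),np.array(p['R']),np.array(p['t'])
    d=R.T@np.linalg.inv(K)@np.array([u,v,1.]); c=-R.T@t
    return c+d*(z-c[2])/d[2]
def proj(p,X):
    K,R,t=np.array(p['camera_matrix']),np.array(p['R']),np.array(p['t'])
    x=K@(R@np.array(X)+t); return x[:2]/x[2]
E
python3 - <<'E'
from h import *
o=bot.get_obs(); print({k:np.round(v,3) for k,v in o.items()})
for n in ['top','scene']:
    p=bot.camera(n); save(p,n+'0.png')
    print(n,np.round(-np.array(p['R']).T@p['t'],3))
    for th in ['clamp','trigger_pad','release_pad','jaw','cap','cradle']:
        for r in bot.regions_of(p,th)[:3]: print(th,round(r['p'],2),np.round(r['box'],1))
E
```

```text
{'time': np.float64(0.0), 'q': array([ 7.0016e+01,  5.0130e+00,  1.0033e+01,  9.5101e+01, -1.0000e-03,
        9.0001e+01]), 'qd': array([ 0.091,  0.081, -0.032,  0.094, -0.022, -0.051]), 'joint_efforts': array([-3.0000e-03, -5.2039e+01,  4.6480e+01,  1.6000e-02, -0.0000e+00,
        0.0000e+00]), 'ee_pos': array([0.188, 0.517, 0.231]), 'tcp_rot': array([-1.79919e+02,  1.00000e-03,  1.60015e+02]), 'wrist_force': array([ 0.013,  0.521, -0.304]), 'torque': array([ 0.02 , -0.01 , -0.008]), 'opening': np.float64(0.085)}
top [ 0.443 -0.028  0.953]
clamp 0.6 [209.6 227.6 140.5  61.6]
trigger_pad 0.6 [176.3 227.7  67.3  31.4]
release_pad 0.72 [237.4 220.9  41.8  12.1]
release_pad 0.7 [286.  212.1  17.3  45.2]
jaw 0.7 [227.3 219.3  99.1  37. ]
cap 0.96 [286.4 210.2  17.2  46.3]
cap 0.78 [394.2 203.3  20.8  51.3]
cap 0.73 [316.9 332.8  26.8  48.2]
cradle 0.96 [426.1 206.4  82.7  54.2]
cradle 0.88 [336.2 117.9  71.   61.5]
cradle 0.82 [350.2 320.4  85.5  68.9]
scene [ 1.274 -0.507  0.861]
clamp 0.87 [333.9 189.1  87.6 121.6]
clamp 0.5 [396.  207.5  29.4  44.6]
trigger_pad 0.72 [351.3 157.6  44.8  56.4]
trigger_pad 0.62 [332.3 188.4  90.8 117.7]
release_pad 0.49 [319.9 188.2  27.7  29.7]
jaw 0.53 [324.1 199.9  70.3  60.4]
cap 0.73 [286.6 225.3  35.2  43.4]
cap 0.73 [188.9 278.5  30.5  52.3]
cap 0.59 [335.9 301.9  40.8  52. ]
cradle 0.96 [301.3 332.1 104.6 109.9]
cradle 0.77 [155.5 304.1  94.6 104.7]
cradle 0.73 [182.2 197.4  83.4  89.1]
```

View pics/top0.png

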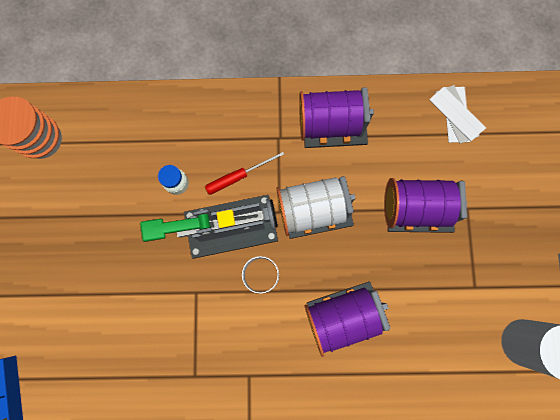

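View pics/scene0.png

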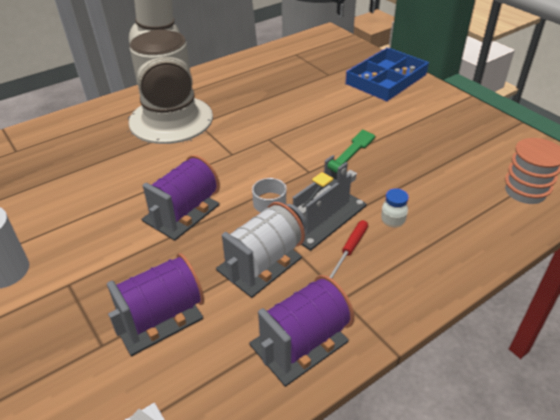

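The top view shows the real clamp: green trigger pad at about (152,230), yellow release at (225,218), silver duct at (315,207). The purple ones are decoys. Next I'll fit the clamp pose.

```bash
python3 - <<'E'
from h import *
p=bot.camera('top'); s=bot.camera('scene')
im=p['image']; hsv=cv2.cvtColor(im,cv2.COLOR_RGB2HSV)
def blob(hsv,lo,hi,box):
    m=cv2.inRange(hsv,lo,hi); k=np.zeros_like(m); x0,y0,x1,y1=box; k[y0:y1,x0:x1]=m[y0:y1,x0:x1]; return k
y=blob(hsv,(22,120,120),(35,255,255),(200,190,260,250)); g=blob(hsv,(45,100,40),(80,255,255),(120,190,230,260))
yy=np.argwhere(y)[:,::-1]; print('yellow',yy.mean(0),len(yy),cv2.minAreaRect(yy.astype(np.float32)))
W=unproj(p,*yy.mean(0),.118); print('rel',W)
gg=np.argwhere(g)[:,::-1]; print(gg.min(0),gg.max(0))
hs=cv2.cvtColor(s['image'],cv2.COLOR_RGB2HSV)
y2=np.argwhere(blob(hs,(22,120,120),(35,255,255),(290,150,360,230)))[:,::-1]
print('scene yellow',y2.mean(0),len(y2),unproj(s,*y2.mean(0),.118))
for n,P,b in [('tz',p,(120,170,300,280)),('sz',s,(270,110,400,250))]:
    x0,y0,x1,y1=b; cv2.imwrite(f'pics/{n}.png',cv2.resize(cv2.cvtColor(P['image'][y0:y1,x0:x1],cv2.COLOR_RGB2BGR),None,fx=4,fy=4,interpolation=cv2.INTER_CUBIC))
E
```

```text
yellow [225.31021898 218.22627737] 274 ((225.53848266601562, 218.19232177734375), (16.277639389038086, 17.062103271484375), 78.69007110595703)
rel [0.5785648 0.0872623 0.118    ]
[140 214] [209 241]
scene yellow [322.6        179.14117647] 170 [0.58230906 0.08898079 0.118     ]
```

View pics/tz.png

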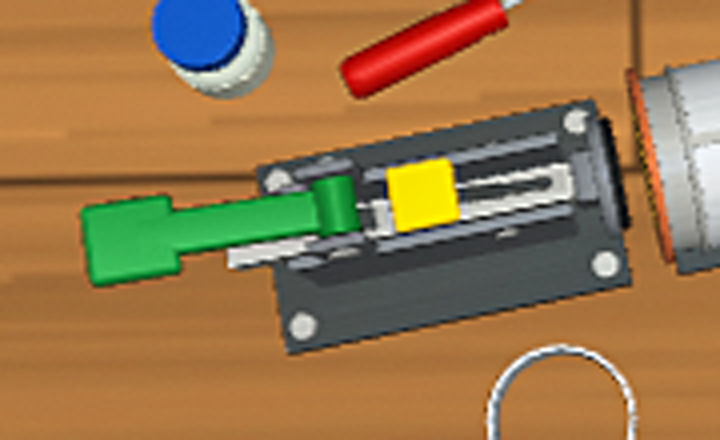

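View pics/sz.png

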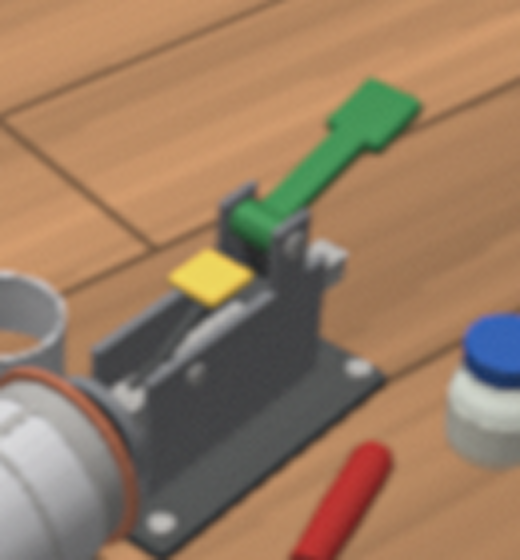

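```bash
python3 - <<'E'
from h import *
p=bot.camera('top'); s=bot.camera('scene')
c=np.array([(260,165),(592,100),(632,285),(290,352)])/4+[120,170]
W=np.array([unproj(p,*q,.012) for q in c]);print(W.round(3)); print([np.linalg.norm(W[i]-W[(i+1)%4]).round(3) for i in range(4)])
d=(W[1]-W[0])+(W[2]-W[3]); d/=np.linalg.norm(d); yaw=np.degrees(np.arctan2(d[1],d[0])); 
O=W.mean(0); print('yaw',yaw,'plate ctr',O)
tp=unproj(p,*(np.array([131,240])/4+[120,170]),.156); sp=unproj(s,*(np.array([375,113])/4+[270,110]),.156)
print('trig',tp,sp)
R=np.array([.5804,.0881]); T=(tp+sp)[:2]/2
print('rel-trig', np.linalg.norm(R-T), np.degrees(np.arctan2(*(R-T)[::-1])))
o=R-.038*d[:2]; print('origin by rel',o,'trig pred',o-.095*d[:2])
print('jaw face',o+.14*d[:2], 'in clamp, plate ctr', (O[:2]-o)@d[:2], np.cross(d[:2],O[:2]-o))
for n,P in (('top',p),('scene',s)):
  for X in ((*(o-.095*d[:2]),.156),(*R,.118),(*(o+.14*d[:2]),.062)): print(n,proj(P,X))
E
```

```text
[[ 0.614  0.195  0.012]
 [ 0.648  0.003  0.012]
 [ 0.541 -0.018  0.012]
 [ 0.506  0.176  0.012]]
[np.float64(0.195), np.float64(0.11), np.float64(0.197), np.float64(0.109)]
yaw -79.90192304550054 plate ctr [0.57724084 0.08897988 0.012     ]
trig [0.55204946 0.22278688 0.156     ] [0.55924815 0.22444491 0.156     ]
rel-trig 0.13775768630807883 -79.64934640411529
origin by rel [0.57373732 0.12551134] trig pred [0.55708062 0.21903971]
jaw face [ 0.59828404 -0.01231992] in clamp, plate ctr 0.03657984805316419 -0.002955947576731048
top [154.76077528 227.38951683]
top [224.90265586 217.34389177]
top [274.64277677 212.44135293]
scene [361.30452414 138.62777935]
scene [321.72913802 178.84521066]
scene [289.28475564 221.06829785]<stdin>:12: DeprecationWarning: Arrays of 2-dimensional vectors are deprecated. Use arrays of 3-dimensional vectors instead. (deprecated in NumPy 2.0)
```

Request:
step_arm:
  dr:
    - [0, 0, -0.05]
    - [0, 0, -0.1]
    - [0, 0, -0.15]
    - [0, 0, -0.2]
    - [0, 0, -0.25]
    - [0, 0, -0.3]
    - [0, 0, -0.349]
    - [0, 0, -0.349]
  xyz:
    - [-1.1, -0.4, 0]
    - [-2.2, -0.8, 0]
    - [-3.3, -1.15, 0]
    - [-4.4, -1.5, 0]
    - [-5.5, -1.9, 0.2]
    - [-6.6, -2.3, 0.3]
    - [-7.7, -2.65, 0.4]
    - [-8.8, -3.0, 0.5]
  gripper: [0, 0, 0, 0, 0, 0, 0, 0]

```text
time: 1.7
ee_pos: [0.4791, 0.2823, 0.2113]
tcp_rot: [180.0, 0.0, -179.9]
wrist_force: [0.4, 0.8, -0.2]
opening: -0.0004
```

```bash
python3 - <<'E'
from h import *
o=bot.get_obs(); print(o['time'],o['ee_pos'],o['tcp_rot'],o['wrist_force'],o['opening'])
import cv2
p=bot.camera('top')
d=np.array([.175,-.985]);n=np.array([.985,.175]);O=np.array([.5727,.1255])
big=cv2.resize(cv2.cvtColor(p['image'][170:250,240:350],cv2.COLOR_RGB2BGR),None,fx=7,fy=7,interpolation=cv2.INTER_CUBIC)
th=np.linspace(0,np.pi,40)
for X,r,col in ((.14,.034,(255,0,0)),(.15,.0545,(0,255,0)),(.16,.0545,(0,255,255)),(.17,.0545,(255,0,255))):
    pts=[(proj(p,(*(O+d*X+n*r*np.cos(a)),.062+r*np.sin(a)))-[240,170]+.5)*7 for a in th]
    cv2.polylines(big,[np.int32(pts)],False,col,1)
cv2.imwrite('pics/gap.png',big)
E
```

```text
1.7 [0.47908801 0.28231052 0.21133824] [ 1.79980868e+02  2.77148175e-02 -1.79898216e+02] [ 0.42635691  0.79710738 -0.17836256] -0.00036630814897026665
```

View pics/gap.png

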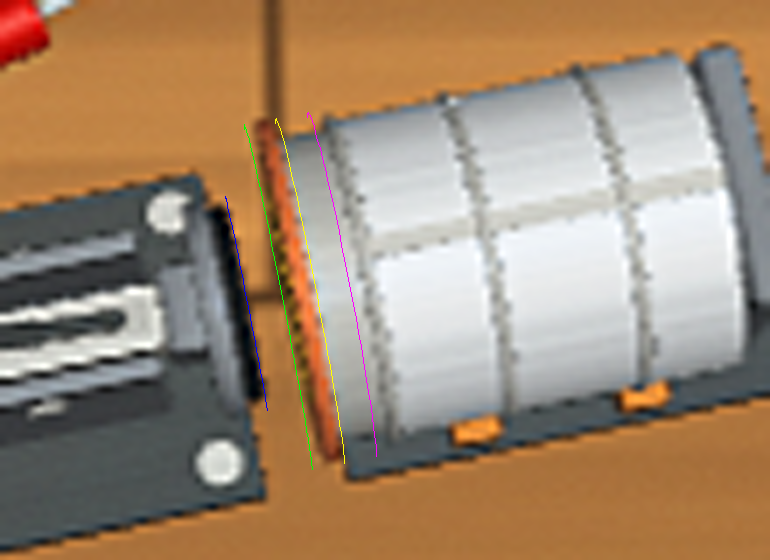

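Gap from jaw to cap is about 15 mm, so home is at about 23–31 mm of jaw travel. I'll move above the pad.

Request:
step_arm:
  dr:
    - [0, 0, 0]
    - [0, 0, 0]
    - [0, 0, 0]
    - [0, 0, 0]
    - [0, 0, 0]
    - [0, 0, 0]
    - [0, 0, 0]
    - [0, 0, 0]
  xyz:
    - [-0.8, -0.6, 0.2]
    - [-1.5, -1.2, 0.4]
    - [-1.92, -1.53, 0.7]
    - [-1.92, -1.53, 1.0]
    - [-1.92, -1.53, 1.05]
    - [-1.92, -1.53, 1.08]
    - [-1.92, -1.53, 1.08]
    - [-1.92, -1.53, 1.08]
  gripper: [0, 0, 0, 0, 0, 0, 0, 0]

```text
time: 2.55
ee_pos: [0.5543, 0.2234, 0.169]
tcp_rot: [180.0, 0.1, -179.9]
wrist_force: [-0.6, -0.7, 0.1]
opening: -0.0002
```

```bash
python3 - <<'E'
from h import *
p=bot.camera('scene'); o=bot.get_obs(); print(o['time'],o['ee_pos'],o['wrist_force'])
x0,y0,x1,y1=290,60,430,220
q=bot.camera('top')
a=cv2.resize(p['image'][60:210,290:410],None,fx=3.3,fy=3.3,interpolation=cv2.INTER_CUBIC)
b=cv2.resize(q['image'][170:290,110:230],None,fx=3.3,fy=3.3,interpolation=cv2.INTER_CUBIC)
b=cv2.copyMakeBorder(b,0,a.shape[0]-b.shape[0],0,0,cv2.BORDER_CONSTANT)
cv2.imwrite('pics/ab.png',cv2.cvtColor(np.hstack([a,b]),cv2.COLOR_RGB2BGR))
print(proj(q,(*o['ee_pos'][:2],.16)),proj(p,o['ee_pos']))
E
```

```text
2.6 [0.5543888  0.22326858 0.16891089] [-0.52053206 -0.6900646  -0.03502911]
[151.90165111 228.53217022] [362.41964838 132.6620338 ]
```

View pics/ab.png

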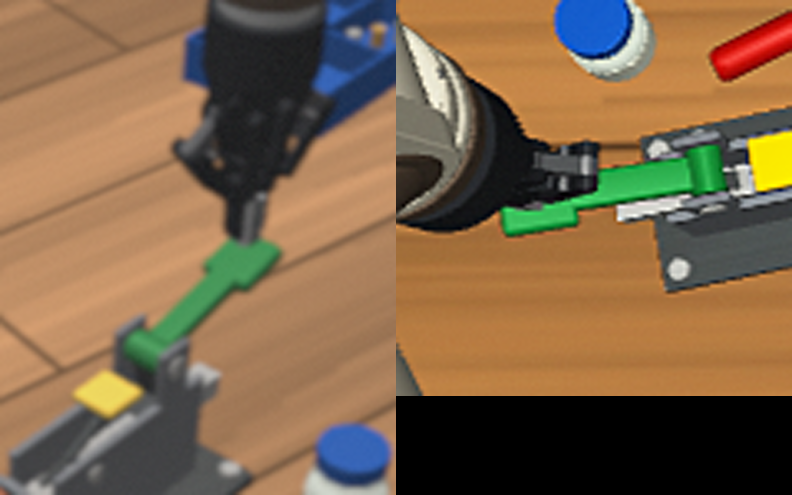

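Request:
step_arm:
  dr:
    - [0, 0, 0]
    - [0, 0, 0]
    - [0, 0, 0]
    - [0, 0, 0]
    - [0, 0, 0]
    - [0, 0, 0]
    - [0, 0, 0]
    - [0, 0, 0]
  xyz:
    - [0, 0, 0.15]
    - [0, 0, 0.25]
    - [0, 0, 0.35]
    - [0, 0, 0.45]
    - [0, 0, 0.55]
    - [0, 0, 0.65]
    - [0, 0, 0.75]
    - [0, 0, 0.8]
  gripper: [0, 0, 0, 0, 0, 0, 0, 0]

```text
time: 3.45
ee_pos: [0.5546, 0.2231, 0.1362]
tcp_rot: [179.9, 0.0, -180.0]
wrist_force: [-1.5, 5.1, 6.3]
opening: 0.0001
```

Request:
step_arm:
  dr:
    - [0, 0, 0]
    - [0, 0, 0]
    - [0, 0, 0]
    - [0, 0, 0]
    - [0, 0, 0]
    - [0, 0, 0]
    - [0, 0, 0]
    - [0, 0, 0]
  xyz:
    - [0, 0, 0.08]
    - [0, 0, 0.16]
    - [0, 0, 0.24]
    - [0, 0, 0.32]
    - [0, 0, 0.4]
    - [0, 0, 0.48]
    - [0, 0, 0.55]
    - [0, 0, 0.55]
  gripper: [0, 0, 0, 0, 0, 0, 0, 0]

```text
time: 4.25
ee_pos: [0.5547, 0.2228, 0.1142]
tcp_rot: [180.0, 0.0, -180.0]
wrist_force: [-0.7, 2.9, 5.0]
opening: 0.0002
```

```bash
cat > look.py <<'E'
import sys
from h import *
q=bot.camera('top'); p=bot.camera('scene'); o=bot.get_obs(); print(o['time'],o['ee_pos'].round(4),o['wrist_force'].round(1))
a=cv2.resize(p['image'][110:260,260:390],None,fx=3.5,fy=3.5,interpolation=cv2.INTER_CUBIC)
d=np.array([.175,-.985]);n=np.array([.985,.175]);O=np.array([.5727,.1255])
b=cv2.resize(q['image'][180:250,200:350][:, :],None,fx=5,fy=5,interpolation=cv2.INTER_CUBIC)[:, 325-1-325+1+325-75:]
b=np.ascontiguousarray(cv2.resize(q['image'][180:250,260:320],None,fx=5.5,fy=5.5,interpolation=cv2.INTER_CUBIC))
h=max(a.shape[0],b.shape[0]); a,b=[cv2.copyMakeBorder(x,0,h-x.shape[0],0,0,cv2.BORDER_CONSTANT) for x in (a,b)]
cv2.imwrite('pics/'+sys.argv[1],cv2.cvtColor(np.hstack([a,b]),cv2.COLOR_RGB2BGR))
E
python3 look.py s1.png
```

```text
4.35 [0.5547 0.2228 0.1143] [-0.2  2.5  4.6]
```

View pics/s1.png

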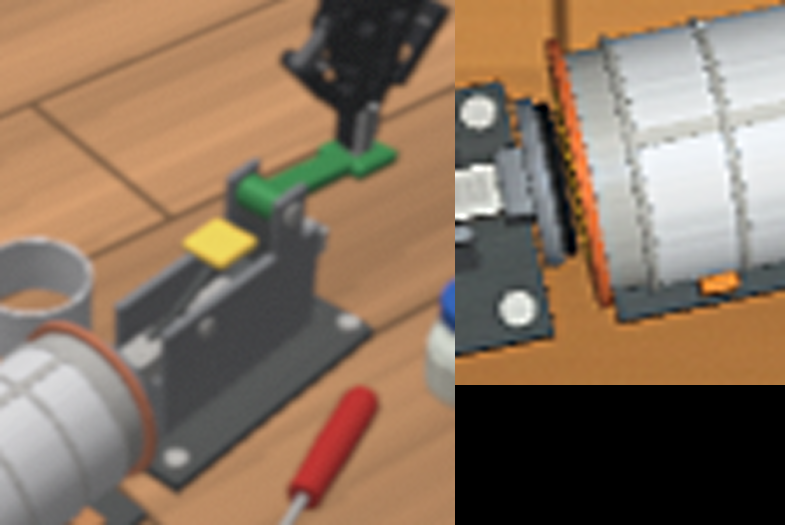

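Request:
step_arm:
  dr:
    - [0, 0, 0]
    - [0, 0, 0]
    - [0, 0, 0]
    - [0, 0, 0]
    - [0, 0, 0]
    - [0, 0, 0]
    - [0, 0, 0]
    - [0, 0, 0]
  xyz:
    - [0, 0, 0.05]
    - [0, 0, 0.05]
    - [0, 0, -0.2]
    - [0, 0, -0.45]
    - [0, 0, -0.7]
    - [0, 0, -0.95]
    - [0, 0, -1.2]
    - [0, 0, -1.3]
  gripper: [0, 0, 0, 0, 0, 0, 0, 0]

```text
time: 5.15
ee_pos: [0.555, 0.2227, 0.1676]
tcp_rot: [180.0, 0.1, -180.0]
wrist_force: [0.1, -0.5, -0.3]
opening: 0.0001
```

Request:
step_arm:
  dr:
    - [0, 0, 0]
    - [0, 0, 0]
    - [0, 0, 0]
    - [0, 0, 0]
    - [0, 0, 0]
    - [0, 0, 0]
    - [0, 0, 0]
    - [0, 0, 0]
  xyz:
    - [0, 0, 0]
    - [0, 0, 0.1]
    - [0, 0, 0.2]
    - [0, 0, 0.3]
    - [0, 0, 0.4]
    - [0, 0, 0.5]
    - [0, 0, 0.6]
    - [0, 0, 0.65]
  gripper: [0, 0, 0, 0, 0, 0, 0, 0]

```text
time: 5.95
ee_pos: [0.5545, 0.2229, 0.1399]
tcp_rot: [180.0, 0.0, -180.0]
wrist_force: [-1.5, 2.1, 6.6]
opening: -0.0002
```

```bash
python3 look.py s2.png
```

```text
6.05 [0.5545 0.2229 0.1402] [-0.9  3.2  4.3]
```

View pics/s2.png

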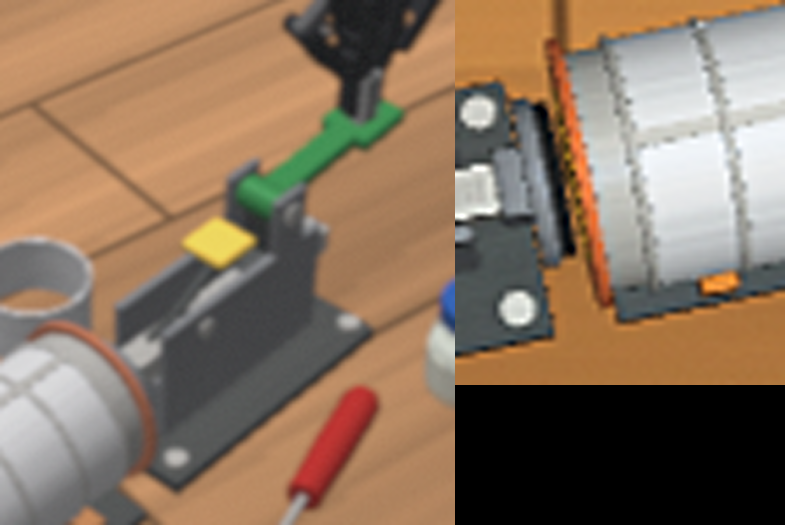

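Request:
step_arm:
  dr:
    - [0, 0, 0]
    - [0, 0, 0]
    - [0, 0, 0]
    - [0, 0, 0]
    - [0, 0, 0]
    - [0, 0, 0]
    - [0, 0, 0]
    - [0, 0, 0]
  xyz:
    - [0, 0, 0.05]
    - [0, 0, 0.1]
    - [0, 0, 0.15]
    - [0, 0, 0.2]
    - [0, 0, 0.25]
    - [0, 0, 0.3]
    - [0, 0, 0.35]
    - [0, 0, 0.4]
  gripper: [0, 0, 0, 0, 0, 0, 0, 0]

```text
time: 6.85
ee_pos: [0.5547, 0.2234, 0.1253]
tcp_rot: [179.9, 0.1, -180.0]
wrist_force: [-3.8, 4.3, 10.8]
opening: -0.0004
```

Request:
step_arm:
  dr:
    - [0, 0, 0]
    - [0, 0, 0]
    - [0, 0, 0]
    - [0, 0, 0]
    - [0, 0, 0]
    - [0, 0, 0]
    - [0, 0, 0]
    - [0, 0, 0]
  xyz:
    - [0, 0, 0.05]
    - [0, 0, 0.1]
    - [0, 0, 0.15]
    - [0, 0, 0.2]
    - [0, 0, 0.22]
    - [0, 0, 0.24]
    - [0, 0, 0.25]
    - [0, 0, 0.25]
  gripper: [0, 0, 0, 0, 0, 0, 0, 0]

```text
time: 7.65
ee_pos: [0.5548, 0.223, 0.1151]
tcp_rot: [179.9, 0.1, -180.0]
wrist_force: [-1.7, 2.9, 7.3]
opening: 0.0002
```

```bash
python3 look.py s3.png
```

```text
7.75 [0.5548 0.223  0.1152] [-2.8  2.6  8.4]
```

View pics/s3.png

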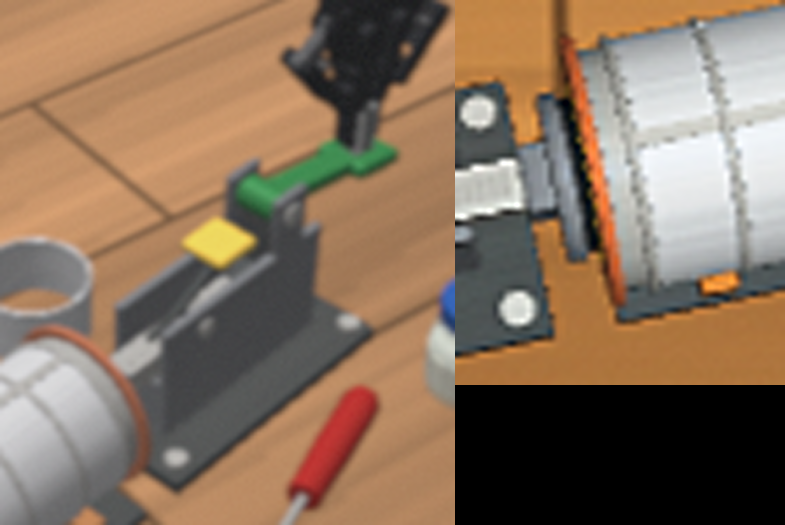

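Request:
step_arm:
  dr:
    - [0, 0, 0]
    - [0, 0, 0]
    - [0, 0, 0]
    - [0, 0, 0]
    - [0, 0, 0]
    - [0, 0, 0]
    - [0, 0, 0]
    - [0, 0, 0]
  xyz:
    - [0, 0, 0.02]
    - [0, 0, 0.04]
    - [0, 0, 0.06]
    - [0, 0, 0.07]
    - [0, 0, 0.08]
    - [0, 0, 0.08]
    - [0, 0, 0.08]
    - [0, 0, 0.08]
  gripper: [0, 0, 0, 0, 0, 0, 0, 0]

```text
time: 8.55
ee_pos: [0.5549, 0.2227, 0.1121]
tcp_rot: [180.0, 0.1, -180.0]
wrist_force: [-2.2, 1.5, 9.1]
opening: 0.0
```

Request:
step_arm:
  dr:
    - [0, 0, 0]
    - [0, 0, 0]
    - [0, 0, 0]
    - [0, 0, 0]
    - [0, 0, 0]
    - [0, 0, 0]
    - [0, 0, 0]
    - [0, 0, 0]
  xyz:
    - [0, 0, -0.15]
    - [0, 0, -0.4]
    - [0, 0, -0.65]
    - [0, 0, -0.9]
    - [0, 0, -1.15]
    - [0, 0, -1.3]
    - [0, 0, -1.3]
    - [0, 0, -1.3]
  gripper: [0, 0, 0, 0, 0, 0, 0, 0]

```text
time: 9.35
ee_pos: [0.5546, 0.2226, 0.1627]
tcp_rot: [-180.0, -0.0, -180.0]
wrist_force: [0.4, -0.3, 0.3]
opening: 0.0001
```

```bash
python3 look.py s4.png; python3 - <<'E'
from h import *
q=bot.camera('top')
d=np.array([.175,-.985]);n=np.array([.985,.175]);O=np.array([.5727,.1255])
b=cv2.resize(q['image'][170:250,255:355],None,fx=7,fy=7,interpolation=cv2.INTER_CUBIC);th=np.linspace(0,np.pi,40)
for X,r,col in ((.162,.0545,(0,255,0)),(.167,.05,(0,0,255)),(.172,.05,(0,0,255)),(.177,.05,(255,0,255)),(.287,.05,(0,0,255)),(.282,.05,(255,0,255))):
    pts=[(proj(q,(*(O+d*X+n*r*np.cos(a)),.062+r*np.sin(a)))-[255,170]+.5)*7 for a in th]
    cv2.polylines(b,[np.int32(pts)],False,col,1)
cv2.imwrite('pics/m.png',cv2.cvtColor(b,cv2.COLOR_RGB2BGR))
E
```

```text
9.45 [0.5544 0.2225 0.1623] [ 0.9 -0.5 -0.1]
```

View pics/s4.png

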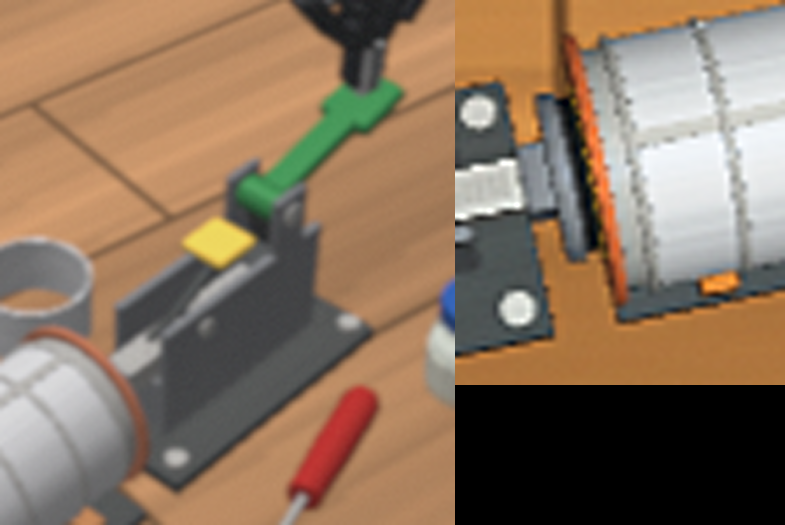

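View pics/m.png

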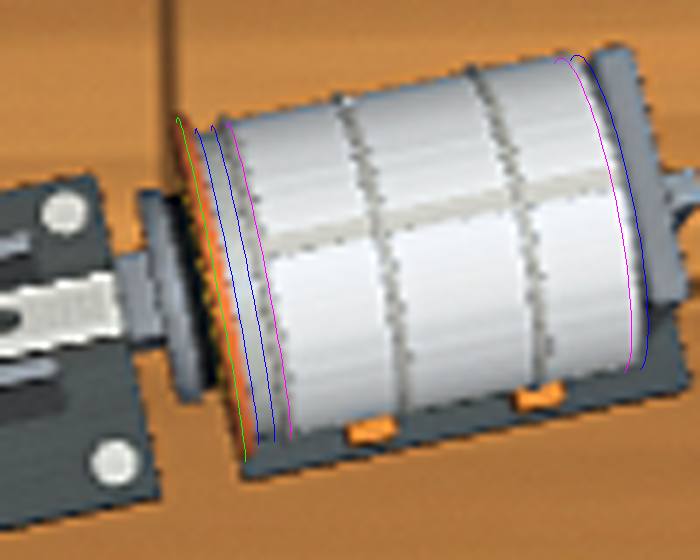

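Request:
step_arm:
  dr:
    - [0, 0, 0]
    - [0, 0, 0]
    - [0, 0, 0]
    - [0, 0, 0]
    - [0, 0, 0]
    - [0, 0, 0]
    - [0, 0, 0]
    - [0, 0, 0]
  xyz:
    - [0, 0, 0.1]
    - [0, 0, 0.2]
    - [0, 0, 0.3]
    - [0, 0, 0.4]
    - [0, 0, 0.5]
    - [0, 0, 0.56]
    - [0, 0, 0.6]
    - [0, 0, 0.64]
  gripper: [0, 0, 0, 0, 0, 0, 0, 0]

```text
time: 10.3
ee_pos: [0.5545, 0.2232, 0.1379]
tcp_rot: [179.9, 0.0, -180.0]
wrist_force: [-2.5, 4.1, 6.3]
opening: 0.0002
```

Request:
step_arm:
  dr:
    - [0, 0, 0]
    - [0, 0, 0]
    - [0, 0, 0]
    - [0, 0, 0]
    - [0, 0, 0]
    - [0, 0, 0]
    - [0, 0, 0]
    - [0, 0, 0]
  xyz:
    - [0, 0, 0.02]
    - [0, 0, 0.04]
    - [0, 0, 0.06]
    - [0, 0, 0.08]
    - [0, 0, 0.1]
    - [0, 0, 0.12]
    - [0, 0, 0.12]
    - [0, 0, 0.12]
  gripper: [0, 0, 0, 0, 0, 0, 0, 0]

```text
time: 11.1
ee_pos: [0.5544, 0.2236, 0.1338]
tcp_rot: [179.9, 0.0, -179.9]
wrist_force: [-4.6, 4.7, 9.3]
opening: 0.0001
```

```bash
python3 look.py s5.png
```

```text
11.2 [0.5544 0.2236 0.1337] [-4.3  4.2  9.3]
```

View pics/s5.png

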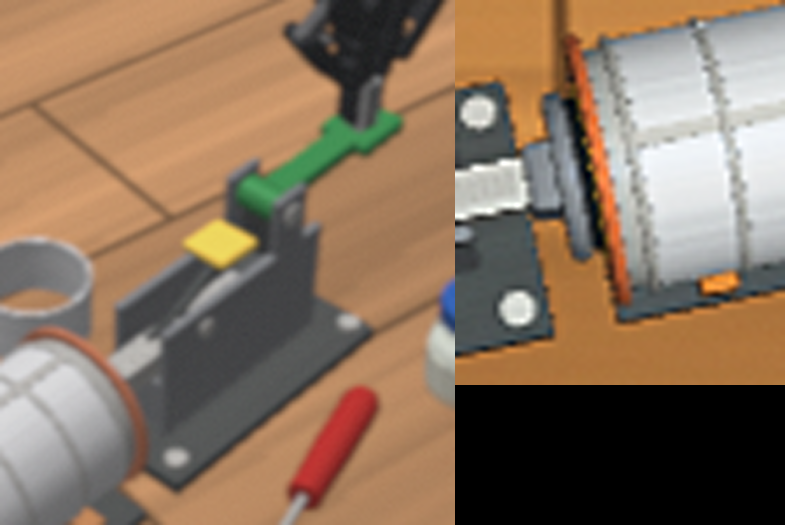

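Request:
step_arm:
  dr:
    - [0, 0, 0]
    - [0, 0, 0]
    - [0, 0, 0]
    - [0, 0, 0]
    - [0, 0, 0]
    - [0, 0, 0]
    - [0, 0, 0]
    - [0, 0, 0]
  xyz:
    - [0, 0, 0.01]
    - [0, 0, 0.02]
    - [0, 0, 0.03]
    - [0, 0, 0.04]
    - [0, 0, 0.05]
    - [0, 0, 0.06]
    - [0, 0, 0.06]
    - [0, 0, 0.06]
  gripper: [0, 0, 0, 0, 0, 0, 0, 0]

```text
time: 12.0
ee_pos: [0.5544, 0.2237, 0.1314]
tcp_rot: [179.9, 0.1, -179.9]
wrist_force: [-4.2, 5.0, 9.9]
opening: -0.0
```

Request:
step_arm:
  dr:
    - [0, 0, 0]
    - [0, 0, 0]
    - [0, 0, 0]
    - [0, 0, 0]
    - [0, 0, 0]
    - [0, 0, 0]
    - [0, 0, 0]
    - [0, 0, 0]
  xyz:
    - [0, 0, 0.01]
    - [0, 0, 0.02]
    - [0, 0, 0.03]
    - [0, 0, 0.04]
    - [0, 0, 0.05]
    - [0, 0, 0.06]
    - [0, 0, 0.06]
    - [0, 0, 0.06]
  gripper: [0, 0, 0, 0, 0, 0, 0, 0]

```text
time: 12.8
ee_pos: [0.5544, 0.2237, 0.1288]
tcp_rot: [179.9, 0.0, -179.9]
wrist_force: [-3.2, 5.3, 8.7]
opening: -0.0003
```

Request:
step_arm:
  dr:
    - [0, 0, 0]
    - [0, 0, 0]
    - [0, 0, 0]
    - [0, 0, 0]
    - [0, 0, 0]
    - [0, 0, 0]
    - [0, 0, 0]
    - [0, 0, 0]
  xyz:
    - [0, 0, 0.01]
    - [0, 0, 0.02]
    - [0, 0, 0.03]
    - [0, 0, 0.04]
    - [0, 0, 0.05]
    - [0, 0, 0.06]
    - [0, 0, 0.06]
    - [0, 0, 0.06]
  gripper: [0, 0, 0, 0, 0, 0, 0, 0]

```text
time: 13.6
ee_pos: [0.5545, 0.2238, 0.1266]
tcp_rot: [179.9, 0.1, -179.9]
wrist_force: [-3.8, 6.0, 9.7]
opening: 0.0003
```

```bash
python3 look.py s6.png
```

```text
13.7 [0.5544 0.2238 0.1266] [-4.9  6.1  9.1]
```

View pics/s6.png

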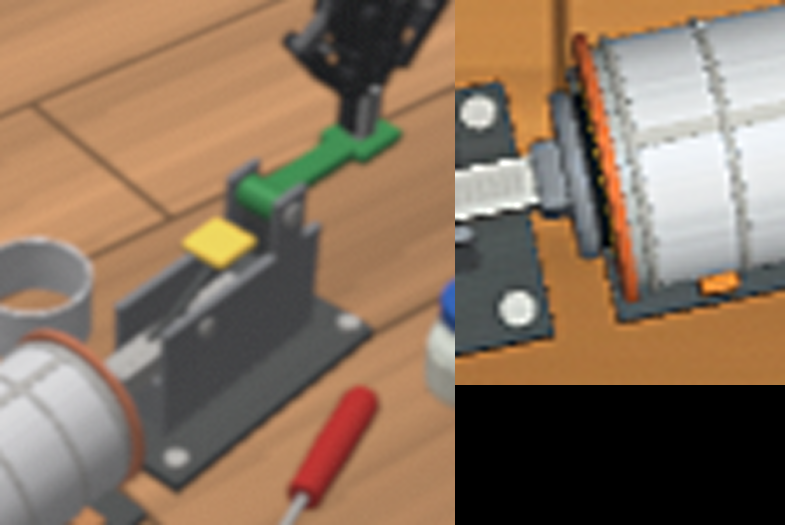

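Request:
step_arm:
  dr:
    - [0, 0, 0]
    - [0, 0, 0]
    - [0, 0, 0]
    - [0, 0, 0]
    - [0, 0, 0]
    - [0, 0, 0]
    - [0, 0, 0]
    - [0, 0, 0]
  xyz:
    - [0, 0, 0.01]
    - [0, 0, 0.02]
    - [0, 0, 0.03]
    - [0, 0, 0.04]
    - [0, 0, 0.05]
    - [0, 0, 0.06]
    - [0, 0, 0.06]
    - [0, 0, 0.06]
  gripper: [0, 0, 0, 0, 0, 0, 0, 0]

```text
time: 14.5
ee_pos: [0.5545, 0.2238, 0.1242]
tcp_rot: [179.9, 0.1, -179.9]
wrist_force: [-3.8, 5.9, 9.1]
opening: -0.0001
```

Request:
step_arm:
  dr:
    - [0, 0, 0]
    - [0, 0, 0]
    - [0, 0, 0]
    - [0, 0, 0]
    - [0, 0, 0]
    - [0, 0, 0]
    - [0, 0, 0]
    - [0, 0, 0]
  xyz:
    - [0, 0, 0.01]
    - [0, 0, 0.02]
    - [0, 0, 0.03]
    - [0, 0, 0.04]
    - [0, 0, 0.05]
    - [0, 0, 0.05]
    - [0, 0, 0.05]
    - [0, 0, 0.05]
  gripper: [0, 0, 0, 0, 0, 0, 0, 0]

```text
time: 15.3
ee_pos: [0.5545, 0.2237, 0.1222]
tcp_rot: [179.9, 0.1, -179.9]
wrist_force: [-4.0, 5.2, 9.1]
opening: -0.0002
```

Request:
step_arm:
  dr:
    - [0, 0, 0]
    - [0, 0, 0]
    - [0, 0, 0]
    - [0, 0, 0]
    - [0, 0, 0]
    - [0, 0, 0]
    - [0, 0, 0]
    - [0, 0, 0]
  xyz:
    - [0, 0, 0.01]
    - [0, 0, 0.02]
    - [0, 0, 0.03]
    - [0, 0, 0.04]
    - [0, 0, 0.05]
    - [0, 0, 0.06]
    - [0, 0, 0.06]
    - [0, 0, 0.06]
  gripper: [0, 0, 0, 0, 0, 0, 0, 0]

```text
time: 16.1
ee_pos: [0.5545, 0.2237, 0.1198]
tcp_rot: [179.9, 0.1, -179.9]
wrist_force: [-3.9, 4.2, 9.6]
opening: -0.0001
```

Request:
step_arm:
  dr:
    - [0, 0, 0]
    - [0, 0, 0]
    - [0, 0, 0]
    - [0, 0, 0]
    - [0, 0, 0]
    - [0, 0, 0]
    - [0, 0, 0]
    - [0, 0, 0]
  xyz:
    - [0, 0, 0.01]
    - [0, 0, 0.02]
    - [0, 0, 0.03]
    - [0, 0, 0.04]
    - [0, 0, 0.05]
    - [0, 0, 0.05]
    - [0, 0, 0.05]
    - [0, 0, 0.05]
  gripper: [0, 0, 0, 0, 0, 0, 0, 0]

```text
time: 16.9
ee_pos: [0.5545, 0.2235, 0.1176]
tcp_rot: [179.9, 0.0, -179.9]
wrist_force: [-4.5, 5.8, 6.9]
opening: -0.0
```

```bash
python3 look.py s7.png
```

```text
17.0 [0.5545 0.2235 0.1176] [-3.3  4.   8. ]
```

View pics/s7.png

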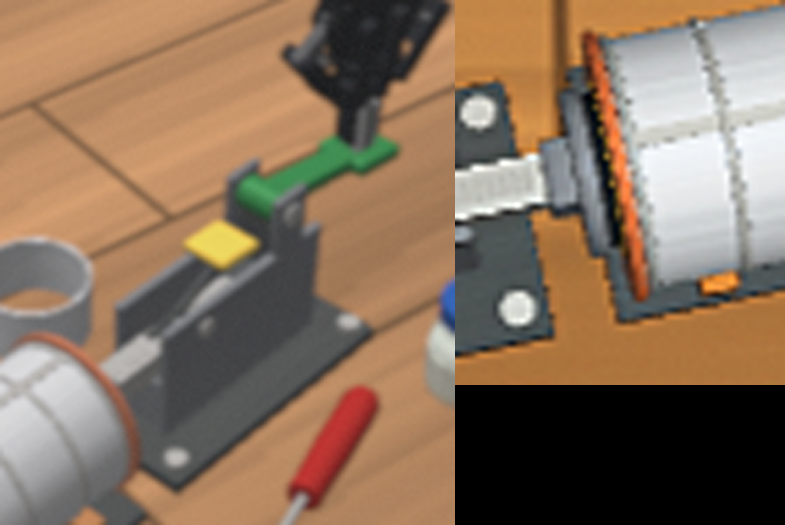

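Flange almost at the duct bead, still sliding at about 9 N. Continue the stroke.

Request:
step_arm:
  dr:
    - [0, 0, 0]
    - [0, 0, 0]
    - [0, 0, 0]
    - [0, 0, 0]
    - [0, 0, 0]
    - [0, 0, 0]
    - [0, 0, 0]
    - [0, 0, 0]
  xyz:
    - [0, 0, 0.01]
    - [0, 0, 0.02]
    - [0, 0, 0.03]
    - [0, 0, 0.04]
    - [0, 0, 0.05]
    - [0, 0, 0.05]
    - [0, 0, 0.05]
    - [0, 0, 0.05]
  gripper: [0, 0, 0, 0, 0, 0, 0, 0]

```text
time: 17.8
ee_pos: [0.5546, 0.2233, 0.1154]
tcp_rot: [179.9, 0.0, -180.0]
wrist_force: [-2.6, 3.5, 7.7]
opening: -0.0002
```

Request:
step_arm:
  dr:
    - [0, 0, 0]
    - [0, 0, 0]
    - [0, 0, 0]
    - [0, 0, 0]
    - [0, 0, 0]
    - [0, 0, 0]
    - [0, 0, 0]
    - [0, 0, 0]
  xyz:
    - [0, 0, 0.01]
    - [0, 0, 0.02]
    - [0, 0, 0.03]
    - [0, 0, 0.04]
    - [0, 0, 0.05]
    - [0, 0, 0.06]
    - [0, 0, 0.06]
    - [0, 0, 0.06]
  gripper: [0, 0, 0, 0, 0, 0, 0, 0]

```text
time: 18.6
ee_pos: [0.5546, 0.2232, 0.1134]
tcp_rot: [179.9, 0.1, -180.0]
wrist_force: [-3.2, 2.8, 9.9]
opening: -0.0001
```

```bash
python3 look.py s8.png
```

```text
18.7 [0.5546 0.2232 0.1134] [-2.6  2.1  9.6]
```

View pics/s8.png

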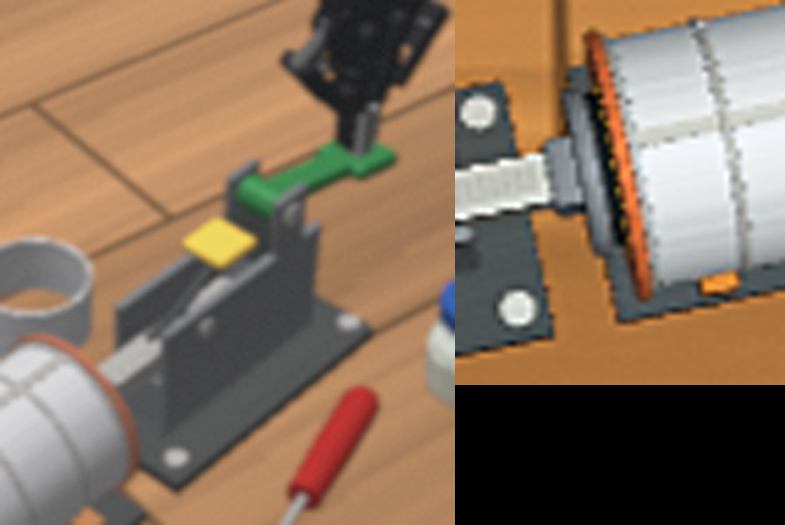

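Request:
step_arm:
  dr:
    - [0, 0, 0]
    - [0, 0, 0]
    - [0, 0, 0]
    - [0, 0, 0]
    - [0, 0, 0]
    - [0, 0, 0]
    - [0, 0, 0]
    - [0, 0, 0]
  xyz:
    - [0, 0, 0.01]
    - [0, 0, 0.02]
    - [0, 0, 0.03]
    - [0, 0, 0.04]
    - [0, 0, 0.04]
    - [0, 0, 0.04]
    - [0, 0, 0.04]
    - [0, 0, 0.04]
  gripper: [0, 0, 0, 0, 0, 0, 0, 0]

```text
time: 19.5
ee_pos: [0.5547, 0.2231, 0.1122]
tcp_rot: [179.9, 0.1, -180.0]
wrist_force: [-4.3, 2.0, 12.0]
opening: 0.0005
```

Request:
step_arm:
  dr:
    - [0, 0, 0]
    - [0, 0, 0]
    - [0, 0, 0]
    - [0, 0, 0]
    - [0, 0, 0]
    - [0, 0, 0]
    - [0, 0, 0]
    - [0, 0, 0]
  xyz:
    - [0, 0, -0.15]
    - [0, 0, -0.4]
    - [0, 0, -0.65]
    - [0, 0, -0.9]
    - [0, 0, -1.15]
    - [0, 0, -1.3]
    - [0, 0, -1.3]
    - [0, 0, -1.3]
  gripper: [0, 0, 0, 0, 0, 0, 0, 0]

```text
time: 20.3
ee_pos: [0.5546, 0.2226, 0.1623]
tcp_rot: [-180.0, -0.0, -180.0]
wrist_force: [0.8, -0.7, 0.3]
opening: 0.0005
```

```bash
python3 look.py s9.png
```

```text
20.4 [0.5544 0.2225 0.1619] [-0.2 -0.3  0. ]
```

View pics/s9.png

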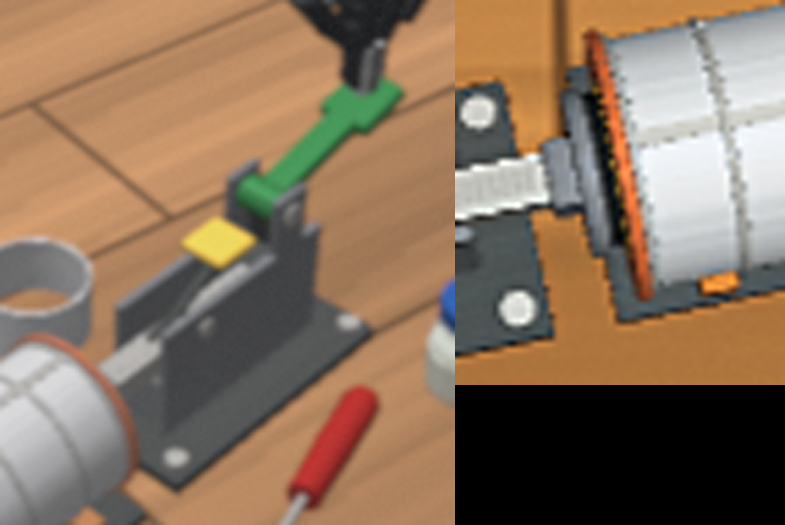

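Request:
step_arm:
  dr:
    - [0, 0, 0]
    - [0, 0, 0]
    - [0, 0, 0]
    - [0, 0, 0]
    - [0, 0, 0]
    - [0, 0, 0]
    - [0, 0, 0]
    - [0, 0, 0]
  xyz:
    - [0, 0, 0.1]
    - [0, 0, 0.2]
    - [0, 0, 0.3]
    - [0, 0, 0.4]
    - [0, 0, 0.45]
    - [0, 0, 0.5]
    - [0, 0, 0.54]
    - [0, 0, 0.54]
  gripper: [0, 0, 0, 0, 0, 0, 0, 0]

```text
time: 21.2
ee_pos: [0.5545, 0.2228, 0.141]
tcp_rot: [180.0, 0.0, -180.0]
wrist_force: [-0.7, 1.8, 3.4]
opening: -0.0001
```

Jaw held at about 30 mm, almost touching the cap. Now slow steps.

Request:
step_arm:
  dr:
    - [0, 0, 0]
    - [0, 0, 0]
    - [0, 0, 0]
    - [0, 0, 0]
    - [0, 0, 0]
    - [0, 0, 0]
    - [0, 0, 0]
    - [0, 0, 0]
  xyz:
    - [0, 0, 0.01]
    - [0, 0, 0.02]
    - [0, 0, 0.03]
    - [0, 0, 0.04]
    - [0, 0, 0.05]
    - [0, 0, 0.06]
    - [0, 0, 0.06]
    - [0, 0, 0.06]
  gripper: [0, 0, 0, 0, 0, 0, 0, 0]

```text
time: 22.0
ee_pos: [0.5545, 0.223, 0.1389]
tcp_rot: [179.9, 0.0, -180.0]
wrist_force: [-2.5, 2.4, 6.4]
opening: 0.0001
```

Request:
step_arm:
  dr:
    - [0, 0, 0]
    - [0, 0, 0]
    - [0, 0, 0]
    - [0, 0, 0]
    - [0, 0, 0]
    - [0, 0, 0]
    - [0, 0, 0]
    - [0, 0, 0]
  xyz:
    - [0, 0, 0.01]
    - [0, 0, 0.02]
    - [0, 0, 0.03]
    - [0, 0, 0.04]
    - [0, 0, 0.05]
    - [0, 0, 0.05]
    - [0, 0, 0.05]
    - [0, 0, 0.05]
  gripper: [0, 0, 0, 0, 0, 0, 0, 0]

```text
time: 22.8
ee_pos: [0.5545, 0.2232, 0.1375]
tcp_rot: [179.9, 0.0, -180.0]
wrist_force: [-4.0, 4.2, 9.1]
opening: 0.0003
```

Request:
step_arm:
  dr:
    - [0, 0, 0]
    - [0, 0, 0]
    - [0, 0, 0]
    - [0, 0, 0]
    - [0, 0, 0]
    - [0, 0, 0]
    - [0, 0, 0]
    - [0, 0, 0]
  xyz:
    - [0, 0, 0.01]
    - [0, 0, 0.02]
    - [0, 0, 0.03]
    - [0, 0, 0.03]
    - [0, 0, 0.03]
    - [0, 0, 0.03]
    - [0, 0, 0.03]
    - [0, 0, 0.03]
  gripper: [0, 0, 0, 0, 0, 0, 0, 0]

```text
time: 23.6
ee_pos: [0.5545, 0.2233, 0.1366]
tcp_rot: [179.9, 0.1, -180.0]
wrist_force: [-4.1, 3.4, 10.5]
opening: -0.0001
```

Request:
step_arm:
  dr:
    - [0, 0, 0]
    - [0, 0, 0]
    - [0, 0, 0]
    - [0, 0, 0]
    - [0, 0, 0]
    - [0, 0, 0]
    - [0, 0, 0]
    - [0, 0, 0]
  xyz:
    - [0, 0, 0.01]
    - [0, 0, 0.02]
    - [0, 0, 0.03]
    - [0, 0, 0.03]
    - [0, 0, 0.03]
    - [0, 0, 0.03]
    - [0, 0, 0.03]
    - [0, 0, 0.03]
  gripper: [0, 0, 0, 0, 0, 0, 0, 0]

```text
time: 24.4
ee_pos: [0.5545, 0.2235, 0.1358]
tcp_rot: [179.9, 0.1, -180.0]
wrist_force: [-4.8, 4.0, 13.6]
opening: -0.0
```

Request:
step_arm:
  dr:
    - [0, 0, 0]
    - [0, 0, 0]
    - [0, 0, 0]
    - [0, 0, 0]
    - [0, 0, 0]
    - [0, 0, 0]
    - [0, 0, 0]
    - [0, 0, 0]
  xyz:
    - [0, 0, 0.01]
    - [0, 0, 0.015]
    - [0, 0, 0.02]
    - [0, 0, 0.02]
    - [0, 0, 0.02]
    - [0, 0, 0.02]
    - [0, 0, 0.02]
    - [0, 0, 0.02]
  gripper: [0, 0, 0, 0, 0, 0, 0, 0]

```text
time: 25.2
ee_pos: [0.5545, 0.2236, 0.1353]
tcp_rot: [179.9, 0.1, -179.9]
wrist_force: [-6.3, 3.8, 15.0]
opening: -0.0002
```

```bash
python3 look.py s10.png; python3 -c "
from h import *
o=bot.get_obs();print(o['wrist_force'],o['ee_pos'])"
```

```text
25.3 [0.5545 0.2236 0.1353] [-6.   3.9 14.8]
[-6.02688796  3.90931361 14.76979266] [0.55451167 0.2235711  0.13527633]
```

View pics/s10.png

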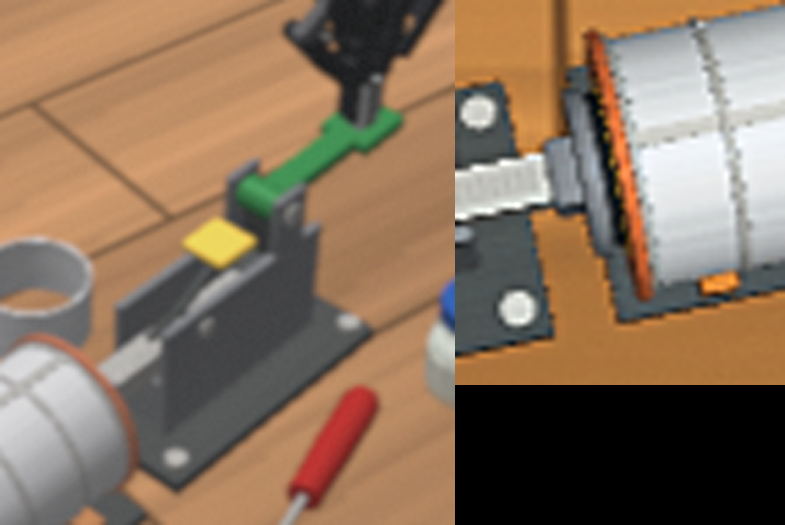

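Request:
step_arm:
  dr:
    - [0, 0, 0]
    - [0, 0, 0]
    - [0, 0, 0]
    - [0, 0, 0]
    - [0, 0, 0]
    - [0, 0, 0]
    - [0, 0, 0]
    - [0, 0, 0]
  xyz:
    - [0, 0, 0.005]
    - [0, 0, 0.01]
    - [0, 0, 0.01]
    - [0, 0, 0.01]
    - [0, 0, 0.01]
    - [0, 0, 0.01]
    - [0, 0, 0.01]
    - [0, 0, 0.01]
  gripper: [0, 0, 0, 0, 0, 0, 0, 0]

```text
time: 26.1
ee_pos: [0.5545, 0.2236, 0.135]
tcp_rot: [179.9, 0.1, -179.9]
wrist_force: [-6.7, 4.5, 15.5]
opening: 0.0001
```

Request:
step_arm:
  dr:
    - [0, 0, 0]
    - [0, 0, 0]
    - [0, 0, 0]
    - [0, 0, 0]
    - [0, 0, 0]
    - [0, 0, 0]
    - [0, 0, 0]
    - [0, 0, 0]
  xyz:
    - [0, 0, -0.1]
    - [0, 0, -0.4]
    - [0, 0, -0.8]
    - [0, 0, -1.2]
    - [0, 0, -1.5]
    - [-0.2, -0.7, -1.5]
    - [-0.4, -1.6, -1.5]
    - [-0.5, -2.4, -1.5]
  gripper: [0, 0, 0, 0, 0, 0, 0, 0]

```text
time: 26.9
ee_pos: [0.575, 0.1252, 0.1928]
tcp_rot: [-180.0, -0.0, -180.0]
wrist_force: [0.7, -0.6, 0.1]
opening: -0.0001
```

```bash
python3 look.py s11.png
```

```text
27.0 [0.575  0.1232 0.1929] [-0.3 -0.5 -0.7]
```

View pics/s11.png

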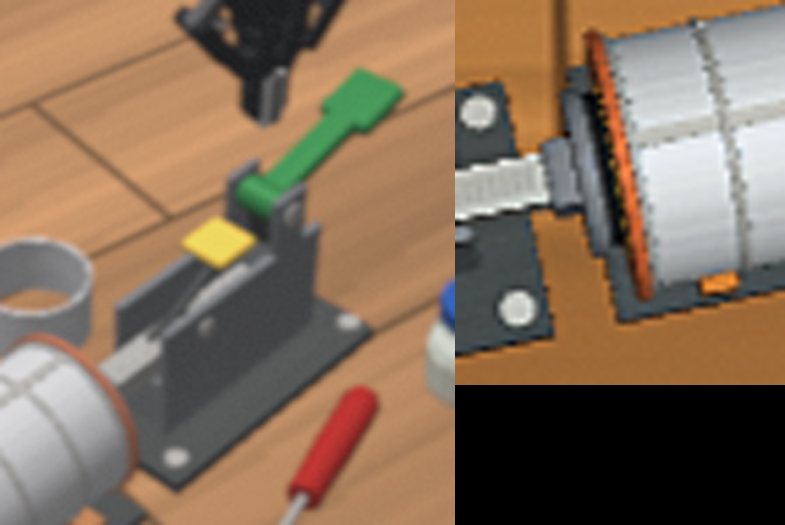

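Request:
step_arm:
  dr:
    - [0, 0, 0]
    - [0, 0, 0]
    - [0, 0, 0]
    - [0, 0, 0]
    - [0, 0, 0]
    - [0, 0, 0]
    - [0, 0, 0]
    - [0, 0, 0]
  xyz:
    - [-0.14, -0.9, 0]
    - [-0.14, -0.9, 0.5]
    - [-0.14, -0.9, 1.0]
    - [-0.14, -0.9, 1.4]
    - [-0.14, -0.9, 1.6]
    - [-0.14, -0.9, 1.65]
    - [-0.14, -0.9, 1.68]
    - [-0.14, -0.9, 1.68]
  gripper: [0, 0, 0, 0, 0, 0, 0, 0]

```text
time: 27.8
ee_pos: [0.5805, 0.0908, 0.1264]
tcp_rot: [180.0, 0.1, -180.0]
wrist_force: [0.0, 1.1, -0.5]
opening: 0.0004
```

```bash
python3 look.py s12.png
```

```text
27.9 [0.5805 0.0908 0.1265] [-0.4  1.2 -0.1]
```

View pics/s12.png

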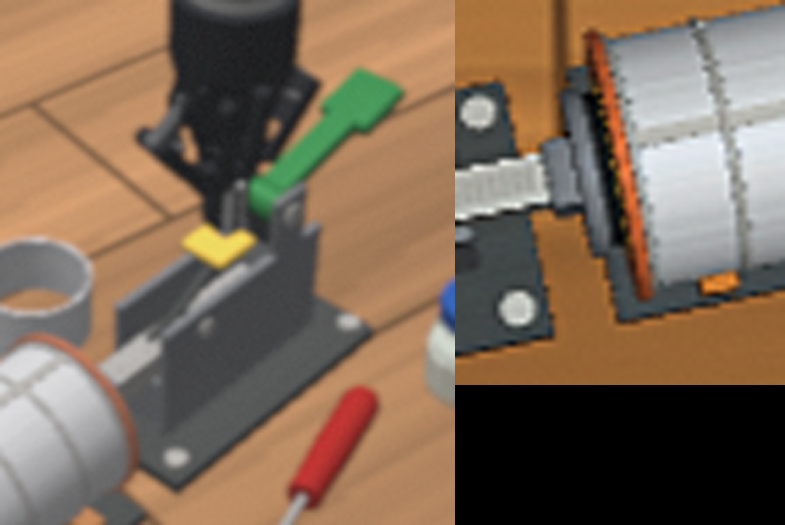

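Request:
step_arm:
  dr:
    - [0, 0, 0]
    - [0, 0, 0]
    - [0, 0, 0]
    - [0, 0, 0]
    - [0, 0, 0]
    - [0, 0, 0]
    - [0, 0, 0]
    - [0, 0, 0]
  xyz:
    - [0, -0.12, 0]
    - [0, -0.12, 0]
    - [0, -0.12, 0.1]
    - [0, -0.12, 0.15]
    - [0, -0.12, 0.2]
    - [0, -0.12, 0.25]
    - [0, -0.12, 0.3]
    - [0, -0.12, 0.34]
  gripper: [0, 0, 0, 0, 0, 0, 0, 0]

```text
time: 28.7
ee_pos: [0.5801, 0.0885, 0.1145]
tcp_rot: [179.7, 0.1, -179.9]
wrist_force: [-8.7, 14.7, 19.4]
opening: 0.0004
```

Request:
step_arm:
  dr:
    - [0, 0, 0]
    - [0, 0, 0]
    - [0, 0, 0]
    - [0, 0, 0]
    - [0, 0, 0]
    - [0, 0, 0]
    - [0, 0, 0]
    - [0, 0, 0]
  xyz:
    - [0, 0, 0.01]
    - [0, 0, 0.02]
    - [0, 0, 0.03]
    - [0, 0, 0.04]
    - [0, 0, 0.05]
    - [0, 0, 0.05]
    - [0, 0, 0.05]
    - [0, 0, 0.05]
  gripper: [0, 0, 0, 0, 0, 0, 0, 0]

```text
time: 29.5
ee_pos: [0.58, 0.0896, 0.1133]
tcp_rot: [179.6, 0.1, -179.8]
wrist_force: [-10.6, 18.0, 21.7]
opening: 0.0001
```

```bash
python3 look.py s13.png
```

```text
29.6 [0.58   0.0896 0.1133] [-10.9  17.5  21.4]
```

View pics/s13.png

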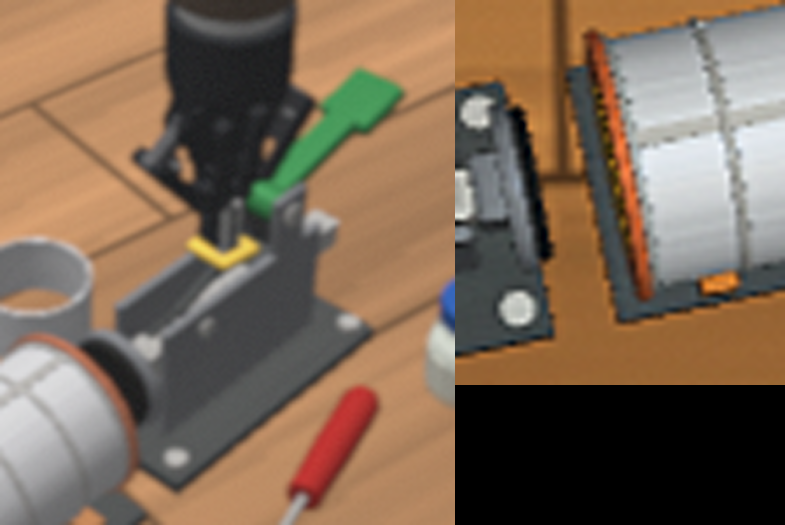

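Jaw is fully back, cap left home. Retract straight up, away from the clamp.

Request:
step_arm:
  dr:
    - [0, 0, 0]
    - [0, 0, 0]
    - [0, 0, 0]
    - [0, 0, 0]
    - [0, 0, 0]
    - [0, 0, 0]
    - [0, 0, 0]
    - [0, 0, 0]
  xyz:
    - [0, 0, 0]
    - [0, 0, 0]
    - [0, 0, -0.1]
    - [0, 0, -0.3]
    - [0, 0, -0.7]
    - [0, 0, -1.2]
    - [0, 0, -1.8]
    - [0, 0, -2.4]
  gripper: [0, 0, 0, 0, 0, 0, 0, 0]

```text
time: 30.4
ee_pos: [0.58, 0.0856, 0.2067]
tcp_rot: [-180.0, -0.0, 180.0]
wrist_force: [0.1, 0.5, -0.8]
opening: 0.0
```

Request:
step_arm:
  dr:
    - [0, 0, 0]
    - [0, 0, 0]
    - [0, 0, 0]
    - [0, 0, 0]
    - [0, 0, 0]
    - [0, 0, 0]
    - [0, 0, 0]
    - [0, 0, 0]
  xyz:
    - [0.5, 0, -0.5]
    - [1.5, 0, -0.5]
    - [2.5, 0, -0.5]
    - [3, 0, -0.5]
    - [3.5, 0, -0.5]
    - [3.5, 0, -0.5]
    - [3.5, 0, -0.5]
    - [3.5, 0, -0.5]
  gripper: [0, 0, 0, 0, 0, 0, 0, 0]

```text
time: 31.2
ee_pos: [0.4408, 0.0857, 0.2259]
tcp_rot: [-180.0, -0.0, -180.0]
wrist_force: [-0.5, -0.3, -0.3]
opening: 0.0004
```

```bash
python3 look.py s14.png; python3 -c "
from h import *
p=bot.camera('top');save(p,'t14.png')"
```

```text
31.3 [0.4408 0.0857 0.2258] [ 0.   0.1 -0.8]
```

View pics/s14.png

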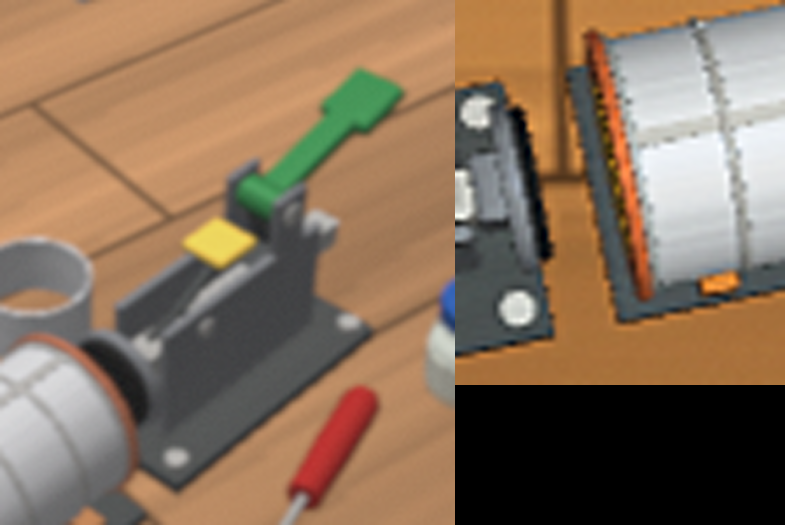

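View pics/t14.png

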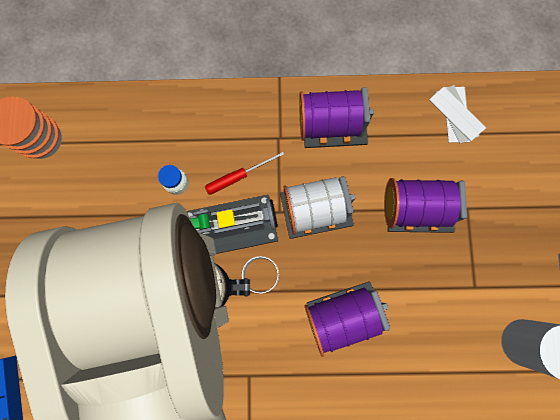

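Jaw is back at its starting place, trigger and release are up, the cap flange is flush on the duct, and the bystanders have not moved. Handing in.

```bash
python3 -c "
from h import *
o=bot.get_obs();print(o['time'],o['wrist_force']);print(bot.job_done())"
```

```text
31.35 [-0.69971527  0.29456719 -0.04734595]
the job is handed in; nothing more can be done
None
```

The cap is pressed home and the jaw is fully back. I handed the job in at 31.4 s of the 54 s allowed; no verdict was reported.

- **Pumping:** Three full strokes closed the gap and slid the cap. On the fourth the trigger went hard part-way. I held it there at about 15 N; 15.5 N was the highest reading, within the 12–18 N band.
- **Release:** One press on the yellow pad sprang the jaw all the way back, with the trigger left up.
- **Last checks:** In the pictures the cap flange sits flush against the duct mouth. The jaw is back where it started, the trigger and release are at rest, and the jar, screwdriver and ring have not moved. The gripper is clear of everything, with wrist force near zero.

**What disagreed:** Pressing the release took about 21 N down and about 20 N sideways, more than the 12 N expected. I had probably gone onto its hard stop. The sideways part may have been friction or the fingers touching the ear or trigger hub next to the pad. Nothing looked displaced afterwards. The wrist force read about 30 N in total, under the 120 N wrist limit. I could not measure contact on the gripper body separately against its 40 N limit.

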